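# Press shut the one part-raised lid of the pill organiser

## Robot

A 6-joint arm with a two-finger parallel gripper is mounted at the origin on the work surface. World frame = base frame: x ahead of the robot, y to its left, z up, the work surface at z = 0. Lengths are in mm, angles in rad, forces in N, time in s.
With the tool pointing down it reaches from about 350 to 875 mm from the base axis. Payload 15.5 kg.
Tool frame: the origin (TCP) lies between the finger pads, 19 mm behind the fingertips; this is the grasp point; z points along the fingers, y is the line along which they close (so a half turn about z gives the same grasp; the last joint's range is limited). The gripper opens to 85 mm and grips with 20 to 120 N. Pads are 22 mm wide; open, the fingers measure 114 mm over their backs; the gripper's body (76 mm by 85 mm) begins 54 mm behind the grasp point. The pads swing forward as they close: fully open they stand 13 mm farther back than shut.
Start: joints at [1.008, 0.494, 1.345, -0, 1.302, -0.096], TCP at [281.823, 557.855, 249.977] pointing down, gripper open.
Joint ranges: [-2.91, 2.91], [-0.82, 2.16], [0.22, 2.67], [-1.22, 4.37], [0.12, 2.79], [-3.08, 3.08]. Speed limits (rad/s): [1.89, 1.89, 2.57, 3.01, 3.01, 3.01].

## Interface

Orientations are given as [roll, pitch, yaw] about the fixed x, y, z axes, in that order (R = Rz(yaw) Ry(pitch) Rx(roll)).
In Python, from rig import observe, read_camera, hand_in gives the robot as it stands.
- The arm moves only by the tool step_arm, never from a script. Its argument "moves" is text: rows parted by semicolons, each of 7 numbers parted by spaces: the opening, from 0 (shut) to 1 (fully open), then the shift along the tool's x, y, z in m, then the turn, a rotation vector about the tool's x, y, z in degrees. A call has 1 to 10 rows; each row is the pose to reach, as a shift and turn from the pose commanded when the call began, along the tool's axes at that moment; what a row does not reach only later rows make up. A row lasts 1/8 s, in which the tool goes at most 62.5 mm and 10.7 degrees, less where a joint would pass 70% of its speed; a pose out of reach is approached as far as the arm can. A call with a gripper value outside its range is refused whole. The fingers move at their own pace and stop on an object; the grip force is fixed at half the most. Time passes only in rows, so rows that repeat a pose let the fingers close. It gives the time, the measured TCP pose, the force, the opening and the grip force at its end, in the units of the state.
- observe(): the state, without advancing time (a new reading comes with each control period).
- read_camera(name): name is "scene" or "top"; returns a dict with "image" (400x640x3 uint8, blue, green, red), "K" (3x3 intrinsics, pixels), "origin" and "orientation" of the camera in the world. Camera axes: x right, y down, z forward; pixel columns grow to the right and rows downward; lengths in mm; the calibration is good to about 2 mm. A picture is of the moment at which its call begins. There is no depth.
- hand_in(): hands the job in; it is judged then, once.
The state is a dict: "clock": time; "joint_positions": joint angles; "joint_velocities": joint speeds; "joint_torque": joint torques, N m; "eef_pos": TCP position; "orientation": TCP orientation; "contact_force": force on the tool from outside, world axes, zero at the start; "torque": the same for the moment, N m; "grip_width": finger opening in mm; "grasp_force": force on a finger pad.
Only numpy, scipy, OpenCV 4.12 (cv2) and the standard library are available. Lean on these libraries where they do the work, as an engineer would, in place of code of your own. Each camera call takes 0.05 s, during which the arm holds its last target. There are 200 camera calls.

## Task

On the weekly pill organiser one lid has been left partly raised over its tablets: with your closed fingertips press that lid gently down until it is fully shut, then draw the hand well clear above it. Leave all else alone: the lids that are already shut, the wide-open lids of the emptied pods, and the things lying and standing around. Grasp and lift nothing, and let every pod stay seated in its rack.

Things in the scene. Friction and masses are not known exactly. Their poses are not given: they have to be found in the camera images.
- ajar_lid (a joint): the part-raised lid: angle about its hinge, 0 = fully shut (flush on the pod, a hard stop), grows as the lid rises; it starts between 0.35 and 0.60. A stiff friction hinge: the lid stays where it is left, does not spring back and has no catch to overcome; about 1 N at the front half turns it.
- ajar_pod: the pod whose lid is to be shut: open-topped white plastic box with four tablets in it, 56.5 mm (own x) by 40.5 mm (own y), 30 mm tall, about 45 g, standing loose (under 1 mm of play) in one of the rack's seven slots (which one varies). Origin under its centre, z up; its front (tab side) faces own -x. The top of the shut lid is 33 mm above this origin
- ajar_hinge (a point): middle of the part-raised lid's hinge line, which runs along the pod's own y at own (+27.5, 0, +30.5) mm. The tinted translucent plastic lid is 39.5 mm wide and 2.5 mm thick and reaches 62.5 mm from here to the front, thumb tab included (the tab is the last 7 mm, 17 mm wide)
- ajar_tab (a point): middle of the upper face of that lid's thumb tab, 60 mm from the hinge line, moves with the lid
- rack: shallow grey rack of the weekly pill organiser, 318 mm long (own y), 64 mm deep, standing fast on soft feet; slot floor 11 mm, walls 23 mm above the shelf; seven pods side by side in it, 45 mm apart. Pressed down with over 1 to 2 N the rack gives about 1 mm per 4 N (5 mm at most) and comes back. Origin on the shelf under its centre, front faces own -x
- open1_pod: a pod like ajar_pod but empty, with its lid standing wide open (1.75 to 2.1 rad from shut, leaning back behind the pod, up to 104 mm above the shelf); to be left alone. Origin under its centre, same axes
- open1_tab (a point): middle of the upper face of the thumb tab of open1_pod's lid, moves with the lid
- open2_pod: a pod like ajar_pod but empty, with its lid standing wide open (1.75 to 2.1 rad from shut, leaning back behind the pod, up to 104 mm above the shelf); to be left alone. Origin under its centre, same axes
- open2_tab (a point): middle of the upper face of the thumb tab of open2_pod's lid, moves with the lid
- shut1_pod: a pod like ajar_pod, with tablets in it and its lid already shut; to be left alone. Origin under its centre, same axes
- shut1_tab (a point): middle of the upper face of the thumb tab of shut1_pod's lid, moves with the lid
- shut2_pod: a pod like ajar_pod, with tablets in it and its lid already shut; to be left alone. Origin under its centre, same axes
- shut2_tab (a point): middle of the upper face of the thumb tab of shut2_pod's lid, moves with the lid
- shut3_pod: a pod like ajar_pod, with tablets in it and its lid already shut; to be left alone. Origin under its centre, same axes
- shut3_tab (a point): middle of the upper face of the thumb tab of shut3_pod's lid, moves with the lid
- shut4_pod: a pod like ajar_pod, with tablets in it and its lid already shut; to be left alone. Origin under its centre, same axes
- shut4_tab (a point): middle of the upper face of the thumb tab of shut4_pod's lid, moves with the lid
- amber_bottle: amber plastic pill bottle with white ribbed twist cap, 41 mm across, 77 mm tall, standing behind the organiser; origin under its centre; bystander, to be left alone
- glass_jar: round glass jar closed with a chrome lid, 66 mm across, 75 mm tall, standing behind the organiser; origin under its centre; bystander, to be left alone
- floss_case: flat white dental-floss case 48 x 40 x 15 mm, lying behind the organiser; origin under its centre; bystander, to be left alone
- tweezers: steel tweezers 100 mm long (own x), about 18 mm wide at the tips, 9 mm high, lying in front of the organiser (robot side); origin under the middle; bystander, to be left alone
- nail_clipper: steel nail clipper 57 mm long (own x), 12 mm wide, 14 mm high, lying in front of the organiser; origin under the middle; bystander, to be left alone
- thermometer: white clinical thermometer with steel tip, 124 mm long (own x, tip at +74 mm, other end at -50 mm), 19 mm wide, 11 mm high, lying in front of the organiser; origin under the body; bystander, to be left alone
Things that resemble listed ones, but are neither listed nor needed, are in the scene too. Leave any green or yellow look-alike of the ajar_pod alone.

How it is judged (in metres and radians):
On the way:
1. the fingers touch the part-raised lid or its pod (contact force between the fingers and ajar_pod above 0.2 N), for 0.04 s.
At the end, for the whole second after the job is handed in: The part-raised lid is shut (within 0.06 rad); its pod is within 5 mm of where it stood and at rest; the TCP is over 60 mm from its tab; the tabs of the six other lids and the bystanders are within 8 mm of where they were (value of joint ajar_lid below 0.06 rad and distance of ajar_pod from where it was at the start of the episode below 0.005 m and distance between the grasp point and ajar_tab above 0.06 m and linear speed of ajar_pod below 0.02 m/s and distance of each of open1_tab, open2_tab, shut1_tab, shut2_tab, shut3_tab, shut4_tab, amber_bottle, glass_jar, floss_case, tweezers, nail_clipper, thermometer from where it was at the start of the episode below 0.008 m); the robot touches nothing.
It fails at once if the lid or its pod is pressed with more than 25 N (contact force between any of the fingers, the arm and ajar_pod above 25 N).
It fails at once if the pod of the part-raised lid is shifted or lifted more than 8 mm (distance of ajar_pod from where it was at the start of the episode above 0.008 m).
It fails at once if another pod or its lid is touched with more than 1.5 N (contact force between any of the fingers, the arm and open1_pod above 1.5 N or contact force between any of the fingers, the arm and open2_pod above 1.5 N or contact force between any of the fingers, the arm and shut1_pod above 1.5 N or contact force between any of the fingers, the arm and shut2_pod above 1.5 N or contact force between any of the fingers, the arm and shut3_pod above 1.5 N or contact force between any of the fingers, the arm and shut4_pod above 1.5 N).
It fails at once if another lid or its pod is moved more than 8 mm (distance of any of open1_tab, open2_tab, shut1_tab, shut2_tab, shut3_tab, shut4_tab from where it was at the start of the episode above 0.008 m).
It fails at once if a bystander is moved more than 8 mm (distance of any of amber_bottle, glass_jar, floss_case, tweezers, nail_clipper, thermometer from where it was at the start of the episode above 0.008 m).
It also fails if it takes over 29 s, if anything falls off the work surface, if the arm or the gripper's body presses on something with over 40 N, if the wrist force passes 120 N, or if a joint passes its speed limit or range.

## Working session

There is one attempt and no reset: what is moved stays moved. The work goes in short steps, Python scripts to look and compute and a tool call to move; the robot and the scene stay as the last step left them, time stands still between calls to the robot, and variables do not carry over. Pictures are saved under pics/ and viewed, at most 10 in all, crops included, and the job is handed in when it is done.

Besides the shell and the picture viewer there is one more tool, called after "Request:" in YAML: its name, and indented under it one key for each argument. step_arm: Moves the arm, as the interface text tells. Its arguments: {"type":"object","properties":{"moves":{"type":"string"}},"required":["moves"]}

```bash
mkdir -p pics; python3 - <<'E'
from rig import observe, read_camera
import cv2,json,pickle
d={}
for n in("scene","top"):
    c=read_camera(n);d[n]=c;cv2.imwrite(f"pics/{n}0.png",c["image"]);print(n,c["K"],c["origin"],c["orientation"])
pickle.dump(d,open("cams.pkl","wb"))
s=observe();print(s["clock"],s["eef_pos"],s["orientation"],s["grip_width"])
E
```

```text
scene [[388.66873154   0.         318.42966723]
 [  0.         388.66873154 194.81067031]
 [  0.           0.           1.        ]] [903.88001851 107.71425246 598.88423012] [-2.52106586e+00 -2.29967024e-03  1.74475780e+00]
top [[386.75642409   0.         320.36612919]
 [  0.         386.75642409 197.94069033]
 [  0.           0.           1.        ]] [424.78560788  48.7243082  697.9277022 ] [-2.98296199  0.00561896 -1.57648938]
0.1 [281.68143783 557.60632006 249.46938317] [-3.14052977e+00 -8.97434921e-05  2.67379623e+00] 85.48497532541475
```

View pics/scene0.png

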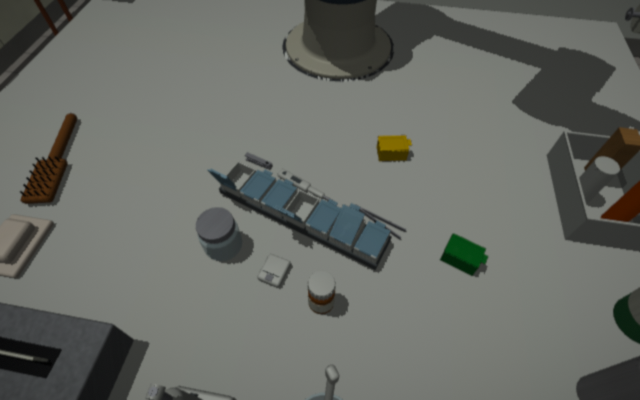

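View pics/top0.png

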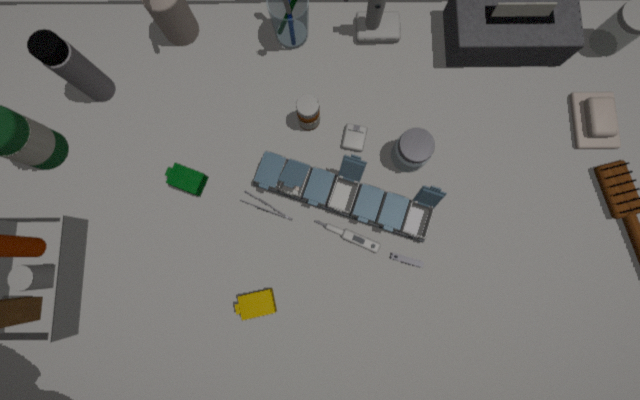

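The rack runs in the top view from (270,170) to (418,220). The wide-open lids are at (352,167) and (430,195). The second pod from the left, at (293,178), looks ajar. I'll check that in an enlarged crop.

```bash
python3 - <<'E'
import cv2,pickle,numpy as np
d=pickle.load(open("cams.pkl","rb"))
a=cv2.resize(d["top"]["image"][140:250,240:440],None,fx=4,fy=4,interpolation=cv2.INTER_CUBIC)
b=cv2.resize(d["scene"]["image"][180:280,300:400],None,fx=6,fy=6,interpolation=cv2.INTER_CUBIC)
f=lambda x:np.clip(x*1.6,0,255).astype('uint8')
cv2.imwrite("pics/t1.png",f(a));cv2.imwrite("pics/s1.png",f(b))
E
```

```text
(no output)
```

View pics/t1.png

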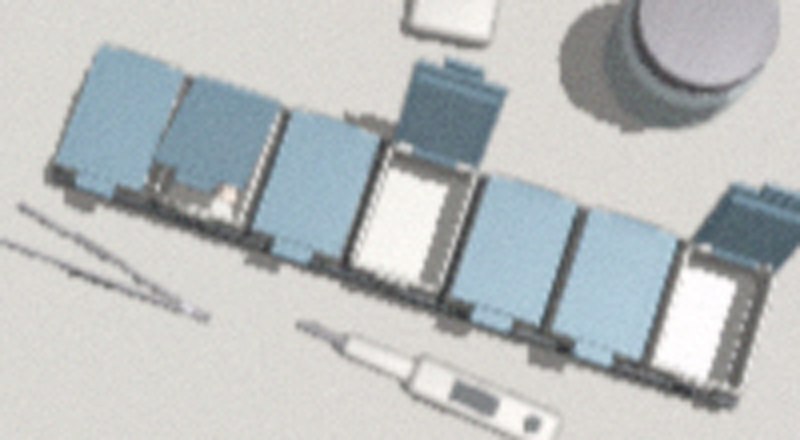

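View pics/s1.png

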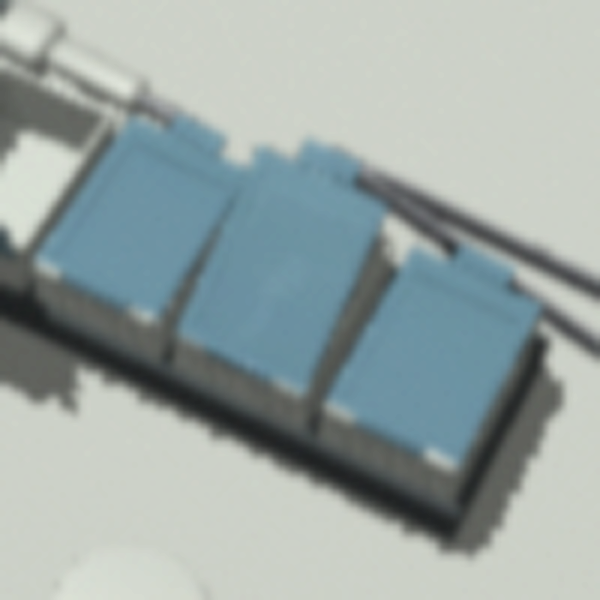

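The second pod from the left is the ajar one. Its lid is foreshortened, tablets show at (215,195) in the top crop, and its tab is raised in the scene crop at (330,160). The two neighbours, pods 1 and 3, are shut.

```bash
cat > h.py <<'E'
import pickle,numpy as np
from scipy.spatial.transform import Rotation as R
d=pickle.load(open("cams.pkl","rb"))
def ray(n,p):
    c=d[n];return np.array(c["origin"]),R.from_euler("xyz",c["orientation"]).apply(np.linalg.inv(c["K"])@[*p,1])
def at(n,p,z):
    o,v=ray(n,p);return o+v*(z-o[2])/v[2]
E
python3 - <<'E'
from h import *
T=lambda u,v:(240+u/4-.375,140+v/4-.375)
S=lambda u,v:(300+u/6-.4,180+v/6-.4)
np.set_printoptions(precision=1,suppress=True)
tabs={1:(97,183),3:(292,249),5:(492,315),6:(597,351)}
P={k:at("top",T(*p),44) for k,p in tabs.items()}
for k in P:print(k,P[k])
for a,b in((1,3),(3,5),(1,6)):print((P[b]-P[a])/(b-a),np.linalg.norm(P[b]-P[a])/(b-a))
S3=at("scene",S(197,135),44);S1=at("scene",S(487,267),44);print("scene tabs 3,1",S3,S1)
g=(P[6]-P[1]);g/=np.linalg.norm(g);print("yaw own y", np.arctan2(*(-g)[[1,0]]), g)
# triangulated raised tab
o1,v1=ray("top",T(208,187));o2,v2=ray("scene",S(330,160))
t=np.linalg.lstsq(np.c_[v1,-v2],o2-o1,rcond=None)[0];print("ajar tab",o1+v1*t[0],o2+v2*t[1])
E
```

```text
1 [552. 149.  44.]
3 [522.7  65.1  44. ]
5 [493.8 -19.7  44. ]
6 [478.3 -63.7  44. ]
[-14.6 -42.    0. ] 44.44133087057554
[-14.4 -42.4   0. ] 44.78123037602873
[-14.7 -42.5   0. ] 45.01934502201561
scene tabs 3,1 [524.1  66.9  44. ] [554. 153.  44.]
yaw own y 1.2372124596404892 [-0.3 -0.9  0. ]
ajar tab [544.9  99.1  70.3] [544.2 105.8  70.7]
```

Positions check out: pitch is 45 mm, and the raised tab at z≈70 gives θ≈0.47. The hinge is at about (594,88), so I'll press at about 48 mm from it, (549,104), with the tool turned to the pod's axes.

Request:
step_arm:
  moves: "0 -0.443 -0.285 0 0 0 -7.7;0 -0.443 -0.285 0 0 0 -7.7;0 -0.443 -0.285 0 0 0 -7.7;0 -0.443 -0.285 0 0 0 -7.7;0 -0.443 -0.285 0 0 0 -7.7;0 -0.443 -0.285 0 0 0 -7.7;0 -0.443 -0.285 0 0 0 -7.7;0 -0.443 -0.285 0 0 0 -7.7;0 -0.443 -0.285 0 0 0 -7.7;0 -0.443 -0.285 0.05 0 0 -7.7"

```text
clock: 1.35
eef_pos: [551.9, 101.9, 201.8]
orientation: [3.139, 0.006, 2.805]
contact_force: [1.6, 0.6, -1.5]
grip_width: -0.1
grasp_force: 0.0
```

Request:
step_arm:
  moves: "0 0 0 0.04 0 0 0;0 0 0 0.08 0 0 0;0 0 0 0.08 0 0 0;0 0 0 0.08 0 0 0"

```text
clock: 1.85
eef_pos: [549.3, 103.8, 121.2]
orientation: [3.141, 0.001, 2.808]
contact_force: [0.1, 0.2, 0.4]
grip_width: 0.1
grasp_force: 0.0
```

```bash
python3 - <<'E'
from rig import observe, read_camera
import cv2,numpy as np
s=observe();print(s["clock"],s["eef_pos"],s["orientation"],s["grip_width"],s["contact_force"])
o=[]
for n,(y,x) in(("scene",(130,270)),("top",(120,230))):
    o.append(cv2.resize(read_camera(n)["image"][y:y+150,x:x+130],None,fx=3,fy=3,interpolation=cv2.INTER_CUBIC))
cv2.imwrite("pics/a.png",np.clip(np.hstack(o)*1.5,0,255).astype('uint8'))
E
```

```text
1.85 [549.29044441 103.79566914 121.15928238] [3.14121138e+00 8.78149685e-04 2.80826236e+00] 0.09831340608903895 [0.13505871 0.21199461 0.42598463]
```

View pics/a.png

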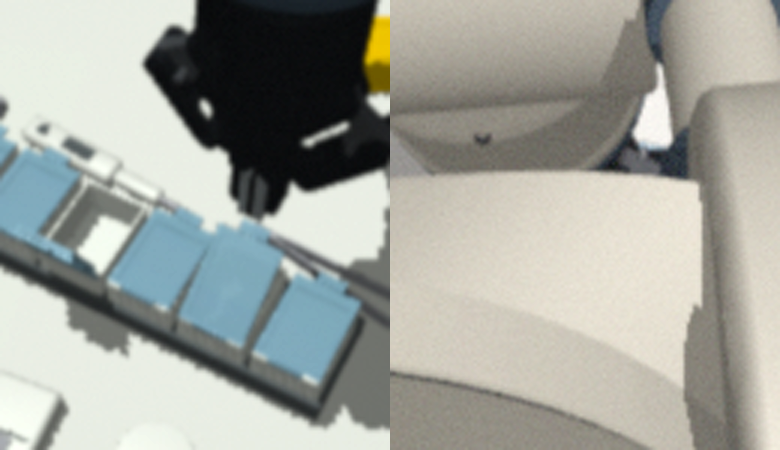

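The scene crop shows the shut fingertips at (250,212) in line with the raised lid's tab at (250,232). The gripper body stays high and clear. I'll shift 5 mm toward the hinge and descend slowly.

Request:
step_arm:
  moves: "0 -0.005 0 0.01 0 0 0;0 -0.005 0 0.02 0 0 0;0 -0.005 0 0.025 0 0 0;0 -0.005 0 0.03 0 0 0;0 -0.005 0 0.034 0 0 0;0 -0.005 0 0.038 0 0 0;0 -0.005 0 0.042 0 0 0;0 -0.005 0 0.046 0 0 0;0 -0.005 0 0.049 0 0 0;0 -0.005 0 0.052 0 0 0"

```text
clock: 3.2
eef_pos: [553.4, 102.1, 67.8]
orientation: [-3.142, -0.0, 2.808]
contact_force: [-1.6, 0.4, -0.5]
grip_width: 0.2
grasp_force: 0.2
```

Request:
step_arm:
  moves: "0 0 0 0.001 0 0 0;0 0 0 0.002 0 0 0;0 0 0 0.003 0 0 0;0 0 0 0.003 0 0 0"

```text
clock: 3.7
eef_pos: [553.5, 102.1, 65.0]
orientation: [-3.142, 0.0, 2.808]
contact_force: [-0.0, 1.0, -0.6]
grip_width: -0.2
grasp_force: 0.0
```

Request:
step_arm:
  moves: "0 0 0 0.0005 0 0 0;0 0 0 0.001 0 0 0;0 0 0 0.0015 0 0 0;0 0 0 0.0015 0 0 0"

```text
clock: 4.2
eef_pos: [553.4, 102.1, 63.4]
orientation: [-3.142, -0.0, 2.808]
contact_force: [0.4, 0.4, 0.0]
grip_width: 0.1
grasp_force: 0.0
```

Request:
step_arm:
  moves: "0 0 0 0.0005 0 0 0;0 0 0 0.001 0 0 0;0 0 0 0.001 0 0 0"

```text
clock: 4.58
eef_pos: [553.5, 102.1, 62.5]
orientation: [-3.142, 0.0, 2.808]
contact_force: [-1.0, 0.9, 1.9]
grip_width: -0.3
grasp_force: 0.9
```

Request:
step_arm:
  moves: "0 0 0 0.0005 0 0 0;0 0 0 0.001 0 0 0;0 0 0 0.001 0 0 0"

```text
clock: 4.95
eef_pos: [553.5, 102.1, 61.6]
orientation: [3.142, 0.0, 2.808]
contact_force: [-1.7, 0.1, 5.0]
grip_width: 0.1
grasp_force: 2.5
```

```bash
python3 - <<'E'
from rig import observe, read_camera
import cv2,numpy as np
f=[]
for i in range(6):
    im=read_camera("scene")["image"];f.append(observe()["contact_force"])
print(np.mean(f,0),np.std(f,0),observe()["eef_pos"])
cv2.imwrite("pics/b.png",np.clip(cv2.resize(im[150:280,280:410],None,fx=4,fy=4,interpolation=cv2.INTER_CUBIC)*1.6,0,255).astype('uint8'))
E
```

```text
[-1.3502449   0.59928472  5.21561318] [0.27963111 0.38613719 0.77699131] [553.42987002 102.09544665  61.51278065]
```

View pics/b.png

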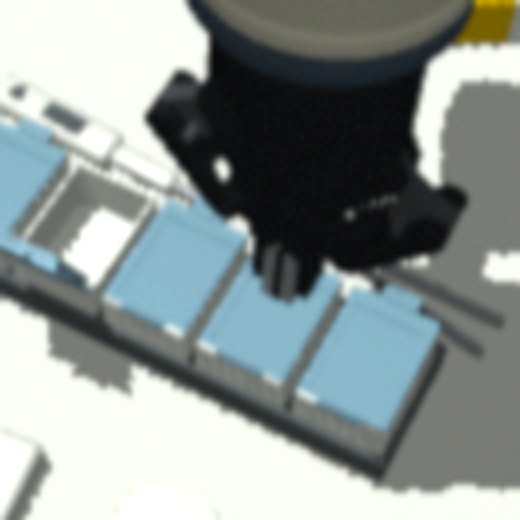

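The lid now lies flush with its neighbours, with 5 N at the hard stop and z where expected. Fingertips are at (285,290) on its surface. I'll retreat straight up.

Request:
step_arm:
  moves: "0 0 0 -0.002 0 0 0;0 0 0 -0.006 0 0 0;0 0 0 -0.02 0 0 0;0 0 0 -0.06 0 0 0;0 0 0 -0.11 0 0 0;0 0 0 -0.16 0 0 0;0 0 0 -0.2 0 0 0;0 0 0 -0.2 0 0 0;0 0 0 -0.2 0 0 0"

```text
clock: 6.38
eef_pos: [553.0, 102.0, 261.5]
orientation: [-3.141, -0.0, 2.808]
contact_force: [-0.1, -0.1, 0.1]
grip_width: 0.1
grasp_force: 0.0
```

```bash
python3 - <<'E'
from rig import observe, read_camera
import cv2,numpy as np
im=read_camera("scene")["image"];print(observe()["eef_pos"],observe()["contact_force"])
cv2.imwrite("pics/c.png",np.clip(cv2.resize(im[140:320,190:420],None,fx=3,fy=3,interpolation=cv2.INTER_CUBIC)*1.5,0,255).astype('uint8'))
E
```

```text
[552.82368805 102.03838723 260.87136387] [0.9048505  0.36134474 0.00855443]
```

View pics/c.png

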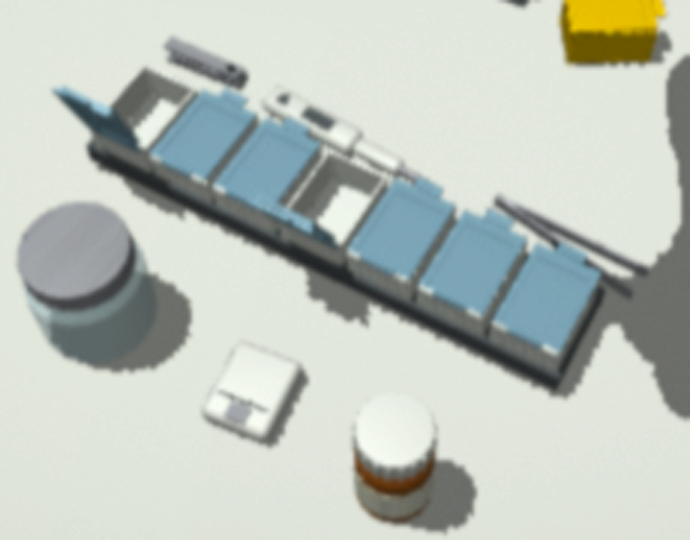

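The lid is shut: its tab at (500,218) sits evenly between its neighbours' tabs at (430,185) and (570,252). Nothing else has moved.

```bash
python3 -c "
from rig import hand_in
print(hand_in())"
```

```text
the job is handed in; nothing more can be done
None
```

The part-raised lid (second pod from the left in the top view) is pressed fully shut with about 5 N, the hand is about 200 mm clear above it, nothing else appears moved in the last picture, and the job is handed in; the hand-in returned no verdict.

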